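# Set a shelf board out over a lab drawer unit and hold it for fixing

### The job

Put the pipette-tip box upright into the open drawer and slide the drawer fully shut. Then slide the white shelf board that lies on the drawer unit outward, over the drawer front, until the dark line across the board is level with the front edge of the unit's top, and keep it flat and square to the unit: a colleague is going to fix a bracket under it. Out there the board tips over if it is let go, so finish while still holding it there with the gripper; leave the bottle, beaker and jar standing where they are.

Things in the scene. Friction and masses are not known exactly. Their poses are not given: they have to be found in the camera images.
- unit: Low wooden drawer unit fixed to the bench, 320 deep (own x) x 240 wide (y) x 120 high, one drawer. Origin: centre of its underside. Own -x is outward (drawer and board), roughly world -y. Flat top face 120 above the bench, spanning own x -145 (front edge) to +160; the shut drawer front stands 15 proud of that edge, its upper edge 12 below the top face.
- unit_edge (a point): Middle of the upper front edge of the unit's top panel (120 above the bench); axes as the unit's, the edge runs along its y.
- unit_drawer0 (a joint): Drawer slide in m: 0 = fully shut, grows as it comes out along the unit's -x; starts 0.13 to 0.17. It moves against about 1 N of friction plus damping of 4 N per m/s, and stays where it is left.
- unit_drawer0_handle (a point): Middle of the drawer's steel bar handle: a round bar along the unit's y, 120 long, about 10 thick, its axis 35 in front of the drawer front and about 82 above the bench; it moves with the drawer.
- drawer_floor (a point): Centre of the drawer's inner floor, about 22 above the bench; moves with the drawer, axes as the unit's. Inside 275 (x) x 198 (y), walls 76 high. Inner front wall 137 from this point along -x; the part open to the sky runs from that wall to the unit top's front edge (unit_edge), about the joint value less 6 mm. Free height inside the unit about 85.
- board: White laminate shelf board lying loose on the unit's top, 300 long (own x) x 100 wide (y) x 12 thick, 0.4 to 0.65 kg. Origin: centre of its underside. Its outer end (own -x) starts up to 40 behind the unit's front edge, askew by up to 0.1 rad. Centre of mass about 10 from the origin towards +x. Slides on the bare top with friction only.
- board_line (a point): Middle of the dark 3 wide line painted across the board's top face, 195 from the board's outer end (own x = +45, 12 above its underside). Axes as the board's.
- board_cleat (a point): Centre of the wooden cleat fixed on the board's top near its inner end (own x = +115): 20 thick along the board's x, 60 long along its y, 30 high, standing on the top face (from 12 to 42 above the board's underside). It is the part to take hold of; 25 of bare board lie behind it.
- tipbox: Pipette-tip box: white lower part, clear lid over rows of tips, 80 (own x) x 50 (own y) x 55 high, about 0.2 kg, closed and rigid, standing on the bench. Origin: centre of its underside.
- reagent: Bystander: amber reagent bottle, 56 diameter, about 110 high, origin at centre of its underside.
- beaker: Bystander: open glass beaker, 60 diameter, 80 high, origin at centre of its underside.
- jar: Bystander: white jar, 60 diameter, 75 high, origin at centre of its underside.

How it is judged:
On the way, in this order (a step that is already met when the one before it is completed fails the run):
1. the tip box stands upright on the drawer's floor, let go (x of tipbox in the frame of drawer_floor between -0.115 and 0.115 m and y of tipbox in the frame of drawer_floor between -0.085 and 0.085 m and z of tipbox in the frame of drawer_floor between -0.012 and 0.012 m and angle between tipbox's own z axis and vertical below 0.15 rad and contact force between the fingers and tipbox below 0.2 N), for 0.2 s.
2. the drawer is fully shut with the box inside (all of step 1 and value of joint unit_drawer0 below 0.006 m), for 0.2 s.
3. the board is out with its line level with the edge, flat, square and held (x of board_line in the frame of unit_edge between -0.007 and 0.007 m and y of board_line in the frame of unit_edge between -0.07 and 0.07 m and z of board_line in the frame of unit_edge between 0.008 and 0.016 m and angle between board's own z axis and vertical below 0.05 rad and angle between the x axis of board and the x axis of unit, either way round below 0.09 rad and contact force between the fingers and board above 1 N and linear speed of board below 0.02 m/s), for 0.2 s.
At the end, for the whole second after the job is handed in: Box upright on the drawer floor, untouched; drawer within 6 mm of shut; board line within 7 mm of the front edge, board flat on the top (4 mm, 3 degrees), square within 5 degrees, at most 70 mm off sideways, at rest, fingers bearing on it with over 1 N (all of step 2 and all of step 3); the arm keeps its last pose, push and grip.
It fails at once if the board tips or falls (angle between board's own z axis and vertical above 0.2 rad or height (world z) of board below 0.08 m).
It fails at once if a bystander is pushed or knocked over (distance of any of reagent, beaker, jar from where it was at the start of the episode above 0.03 m or angle between any of reagent, beaker, jar's own z axis and vertical above 0.3 rad).
It also fails if it takes over 72 s, if anything falls off the work surface, if the arm or the gripper's body presses on something with over 40 N, if the wrist force passes 120 N, or if a joint passes its speed limit or range.

### The arm

A 7-joint arm with a two-finger parallel gripper is mounted at the origin on the work surface. World frame = base frame: x ahead of the robot, y to its left, z up, the work surface at z = 0. Lengths are in m, angles in rad, forces in N, time in s.
With the tool pointing down it reaches from about 0.425 to 0.925 m from the base axis. Payload 6.8 kg.
Tool frame: the origin (TCP) lies on the centre line of the jaws, within the pads' length; the fingertips stand bot.tip_reach ahead of it and the grasp point (between the pads) lies 3 mm ahead of it (bot.tip_reach is the distance from the TCP to the fingertips, in m); z points along the fingers, y is the line along which they close (so a half turn about z gives the same grasp; the last joint's range is limited). The gripper opens to 85 mm and grips with 20 to 120 N. Pads are 22 mm wide; open, the fingers measure 114 mm over their backs; the gripper's body (76 mm by 85 mm) begins 54 mm behind the grasp point. The pads swing forward as they close: fully open they stand 13 mm farther back than shut.
Start: joints at [1.095, 0.477, 0.022, 1.555, -0.011, 1.109, -0.083], TCP at [0.243, -0.63, 0.227] pointing down, gripper open.
Joint ranges: [-2.96, 2.96], [-0.34, 2.1], [-1.41, 1.46], [0.24, 2.44], [-1.37, 4.51], [0.17, 1.92], [-2.96, 2.96]. Speed limits (rad/s): [2.39, 2.39, 3.14, 3.14, 3.14, 3.14, 3.14].

### API

Orientations are given as a unit quaternion [w, x, y, z].
In Python, from station import bot gives the robot as it stands.
- The arm moves only by the tool jog_arm, never from a script. Its argument "deltas" is a list of rows, each a list of 7 numbers: the shift along the world's x, y, z in m, then the turn, a rotation vector about the world's x, y, z in rad, then the opening, from 0 (shut) to 1 (fully open). In form: [[x, y, z, rx, ry, rz, grip], ...]. A call has 1 to 10 rows; each row shifts and turns the commanded pose from where the row before left it; what a row does not reach is not made up. A row lasts 1/10 s, in which the tool goes at most 50 mm and 8.59 degrees, less where a joint would pass 70% of its speed; a pose out of reach is approached as far as the arm can. A call with a gripper value outside its range is refused whole. The fingers move at their own pace and stop on an object; "newtons" is the grip in N (left out, the last holds). Time passes only in rows, so rows that do not move let the fingers close. It gives the time, the measured TCP pose, the force, the opening and the grip force at its end, in the units of the state.
- bot.get_obs(): the state, without advancing time (a new reading comes with each control period).
- bot.read_camera(name): name is "scene" or "side" or "wrist"; returns a dict with "img" (400x640x3 uint8, red, green, blue), "K" (3x3 intrinsics, pixels), "eye" and "attitude" of the camera in the world. Camera axes: x right, y down, z forward; pixel columns grow to the right and rows downward; lengths in m; the calibration is good to about 2 mm. A picture is of the moment at which its call begins. There is no depth.
- bot.hand_in(): hands the job in; it is judged then, once.
The state is a dict: "t": time; "q": joint angles; "joint_vel": joint speeds; "joint_torque": joint torques, N m; "eef_pos": TCP position; "tool_rot": TCP orientation; "contact_force": force on the tool from outside, world axes, zero at the start; "torque": the same for the moment, N m; "gripper_width": opening from 0.0 (shut) to 1.0 (fully open); "grasp_force": force on a finger pad.
Only numpy, scipy, OpenCV 4.12 (cv2) and the standard library are available. Lean on these libraries where they do the work, as an engineer would, in place of code of your own. Each camera call takes 0.05 s, during which the arm holds its last target. There are 200 camera calls.

## Working session

There is one attempt and no reset: what is moved stays moved. The work goes in short steps, Python scripts to look and compute and a tool call to move; the robot and the scene stay as the last step left them, time stands still between calls to the robot, and variables do not carry over. Pictures are saved under pics/ and viewed, at most 13 in all, crops included, and the job is handed in when it is done.

Besides the shell and the picture viewer there is one more tool, called in YAML: its name, and indented under it one key for each argument. jog_arm: Moves the arm, as the interface text tells. Its arguments: {"type":"object","properties":{"deltas":{"type":"array"},"newtons":{"type":"number"}},"required":["deltas"]}

```bash
mkdir -p pics
cat > h.py <<'E'
import numpy as np, cv2
from station import bot
from scipy.spatial.transform import Rotation as R
def rot(a):
    a=np.array(a); 
    return a if a.shape==(3,3) else R.from_quat(a,scalar_first=True).as_matrix()
def ray(c,u,v,z):
    d=rot(c["attitude"])@np.linalg.inv(c["K"])@[u,v,1]; e=np.array(c["eye"])
    return e+d*(z-e[2])/d[2]
def proj(c,p):
    q=np.array(c["K"])@(rot(c["attitude"]).T@(np.array(p)-c["eye"])); return q[:2]/q[2]
def snap(n,f):
    c=bot.read_camera(n); cv2.imwrite("pics/"+f+".png",c["img"][:,:,::-1]); 
    import pickle; pickle.dump(c,open(f+".pkl","wb")); return c
def load(f):
    import pickle; return pickle.load(open(f+".pkl","rb"))
E
python3 - <<'E'
from h import *
a=snap("scene","s0");b=snap("side","d0");w=snap("wrist","w0")
for c in(a,b,w):print(c["eye"],c["attitude"])
im=np.vstack([a["img"],b["img"]])
cv2.imwrite("pics/m0.png",cv2.resize(im,None,fx=.75,fy=.75,interpolation=cv2.INTER_AREA)[:,:,::-1])
print(bot.tip_reach,bot.get_obs())
E
```

```text
[1.16548219 0.25999787 1.15847584] [-0.16009468  0.51809564  0.80394561 -0.2441681 ]
[0.22651187 0.60987668 0.91892331] [ 0.07382563 -0.21402413  0.91349807 -0.33803066]
[ 0.31986601 -0.60115024  0.37188171] [ 0.13441261  0.81311029 -0.55861698 -0.09344498]
0.022 {'t': 0.15, 'q': array([ 1.09487912,  0.47763107,  0.02238808,  1.55621104, -0.01152134,
        1.10930894, -0.08305418]), 'joint_vel': array([ 0.00098434, -0.00142052,  0.00012338, -0.00556199, -0.00071232,
       -0.00024323, -0.00022076]), 'joint_torque': array([ 3.87655338e-03, -5.96928406e+01,  1.61082700e+00, -2.81488270e+01,
        1.27135834e-02,  6.59352067e-03, -7.19982324e-06]), 'eef_pos': array([ 0.24252537, -0.62942967,  0.2261415 ]), 'tool_rot': array([-6.91896335e-04,  9.83134578e-01,  1.82882174e-01, -1.79844134e-04]), 'contact_force': array([-0.24294438, -0.4191727 , -0.1739341 ]), 'torque': array([-0.01053077,  0.0031265 , -0.0254478 ]), 'grasp_force': 0.0, 'gripper_width': 1.0034658929963862}
```

View pics/m0.png

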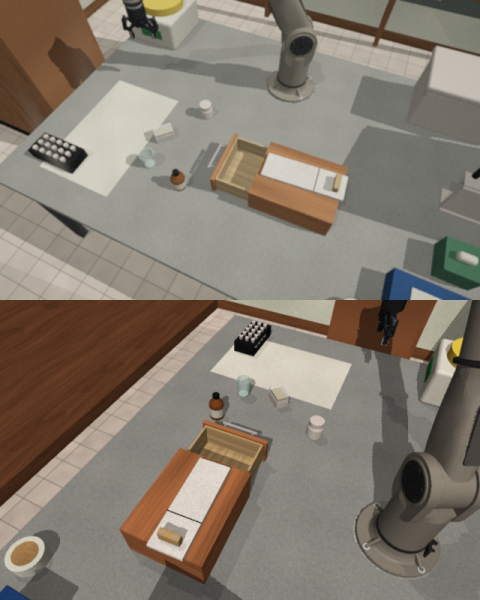

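The top picture (scene) shows the unit at about (300,180), the open drawer at (240,165) and the tip box at (163,132). The bottle, beaker and jar stand near the box. The side view shows the same things. I'll enlarge both views to pick pixels.

Run:
```python
from h import *
a=load("s0")["img"][120:310,180:480];b=load("d0")["img"][90:380,150:440]
cv2.imwrite("pics/c1.png",cv2.resize(a,(780,494),interpolation=cv2.INTER_CUBIC)[:,:,::-1])
cv2.imwrite("pics/c2.png",cv2.resize(b,(600,600),interpolation=cv2.INTER_CUBIC)[:,:,::-1])
```

```text
(no output)
```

View pics/c1.png

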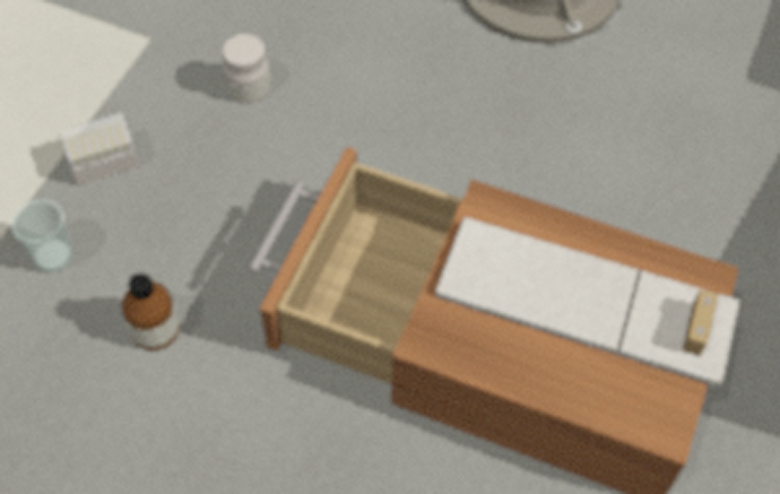

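View pics/c2.png

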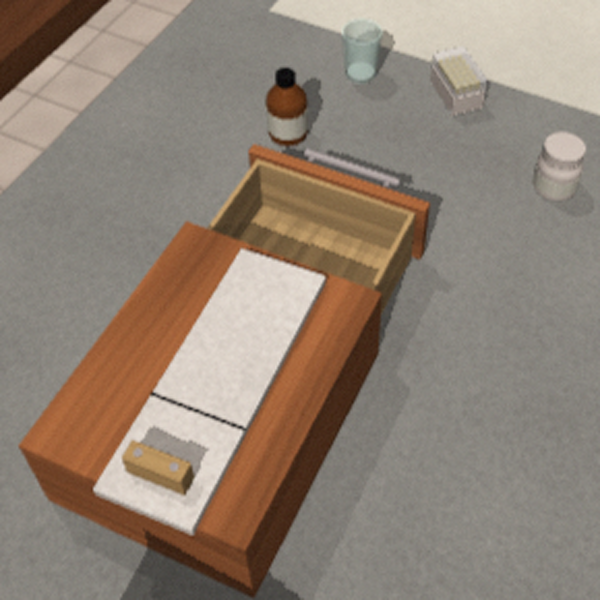

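The crops are clear. In c1 the top's corners are about (470,183), (393,350), (690,410) and (737,265), and the board's are (465,219), (436,292), (725,380) and (740,298). The tip-box lid is near (98,140). In c2 the box is near (458,75). Casting rays on these points next.

Run:
```python
from h import *
a=load("s0");b=load("d0"); np.set_printoptions(precision=4,suppress=True)
f1=lambda u,v,z:ray(a,u/2.6+180-.3,v/2.6+120-.3,z)
f2=lambda u,v,z:ray(b,u*290/600+150-.3,v*290/600+90-.3,z)
def both(n,p1,p2,z):
    A=np.array([f1(*p,z)[:2] for p in p1]);B=np.array([f2(*p,z)[:2] for p in p2])
    print(n,'\n',np.hstack([A,B])); return A,B
both("unit front R/L, back R/L",[(470,183),(393,350),(737,265),(690,410+0)],[(382,292),(187,224),(250,545),(22,450)],.12)
both("board out R,L, line R,L, in R,L",[(465,219),(436,292),(640,270),(622,348),(740,298),(723,381)],[(325,275),(242,250),(244,428),(151,394),(193,530),(95,490)],.132)
both("handle",[(300,186),(258,266)],[(397,182),(307,152)],.082)
both("drawerfront top R L",[(350,152),(265,310)],[(428,204),(250,148)],.108)
both("cleat top",[(708,290),(693,350)],[(190,478),(125,448)],.162)
def cl(im,box):pass
both("tip top",[(63,130),(125,115),(135,150),(73,165)],[(432,62),(463,47),(487,88),(455,100)],.055)
both("bystander bases beaker reagent jar",[(52,252),(155,335),(250,87)],[(361,70),(288,132),(558,185)],.0)
```

```text
unit front R/L, back R/L 
 [[0.4495 0.0619 0.4451 0.0593]
 [0.6773 0.0671 0.681  0.0713]
 [0.4309 0.3633 0.4337 0.3589]
 [0.6158 0.3623 0.6686 0.375 ]]
board out R,L, line R,L, in R,L 
 [[0.5049 0.0769 0.5053 0.0743]
 [0.6026 0.0832 0.6011 0.0842]
 [0.4882 0.2699 0.4913 0.2685]
 [0.5847 0.28   0.5892 0.2769]
 [0.4777 0.3749 0.4813 0.3731]
 [0.5782 0.3828 0.579  0.3807]]
handle 
 [[ 0.5096 -0.1244  0.5091 -0.1276]
 [ 0.6265 -0.1186  0.632  -0.1239]]
drawerfront top R L 
 [[ 0.4581 -0.0837  0.4536 -0.0888]
 [ 0.6847 -0.0775  0.6852 -0.0758]]
cleat top 
 [[0.5021 0.3396 0.4987 0.3439]
 [0.5748 0.3438 0.5653 0.3454]]
tip top 
 [[ 0.5389 -0.4383  0.5698 -0.3892]
 [ 0.4867 -0.3811  0.5425 -0.4409]
 [ 0.5286 -0.3414  0.4794 -0.372 ]
 [ 0.5793 -0.3978  0.5101 -0.3287]]
bystander bases beaker reagent jar 
 [[ 0.6709 -0.3826  0.6802 -0.3871]
 [ 0.7167 -0.2123  0.7143 -0.219 ]
 [ 0.3425 -0.2863  0.3404 -0.2924]]
```

Estimates: the unit edge's middle is at (0.563,0.065), with the unit's yaw about 2.3° off. The handle is at (0.569,-0.124) and the cleat at (0.534,0.344). The box is at (0.53,-0.386) with its long axis near 133°. I'll move above the box with the jaws across its short side.

jog_arm:
  deltas:
    - [0.02,0.0175,0,0,0,0.14,1]
    - [0.02,0.0175,0,0,0,0.14,1]
    - [0.02,0.0175,0,0,0,0.14,1]
    - [0.02,0.0175,0,0,0,0.14,1]
    - [0.02,0.0175,0,0,0,0.14,1]
    - [0.02,0.0175,0,0,0,0.14,1]
    - [0.02,0.0175,0,0,0,0.14,1]
    - [0.02,0.0175,0,0,0,0.14,1]
    - [0.02,0.0175,0,0,0,0.14,1]
    - [0.02,0.0175,0,0,0,0.14,1]

```text
t: 1.15
eef_pos: [0.4432, -0.454, 0.2266]
tool_rot: [-0.0, 0.632, 0.775, -0.0]
contact_force: [-0.4, 0.2, 0.0]
gripper_width: 1.004
grasp_force: 0.0
```

jog_arm:
  deltas:
    - [0.02,0.0175,0,0,0,0.14,1]
    - [0.02,0.0175,0,0,0,0.14,1]
    - [0.02,0.0175,0,0,0,0.14,1]
    - [0.025,0.0155,0,0,0,0.13,1]
    - [0,0,0,0,0,0,1]
    - [0,0,0,0,0,0,1]

```text
t: 1.75
eef_pos: [0.5279, -0.3864, 0.2264]
tool_rot: [-0.0, 0.4, 0.916, 0.0]
contact_force: [-0.2, -0.5, 0.2]
gripper_width: 0.998
grasp_force: 0.0
```

Run:
```python
from h import *
a=snap("wrist","w1"); o=bot.get_obs();print(o["eef_pos"],rot(o["tool_rot"]),o["q"],o["t"],a["eye"])
```

```text
[ 0.52696309 -0.38743908  0.2264492 ] [[-6.78142899e-01  7.34929149e-01 -1.16340991e-03]
 [ 7.34929693e-01  6.78143305e-01 -6.08502209e-05]
 [ 7.44238042e-04 -8.96289635e-04 -9.99999321e-01]] [ 0.87481277  0.48639898 -0.47256504  1.58237958  0.23795316  1.13133065
  1.09255323] 1.8 [ 0.47122646 -0.32691935  0.37238062]
```

View pics/w1.png

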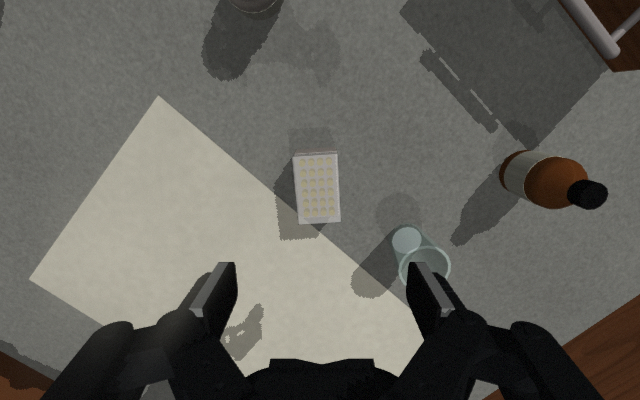

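The wrist view shows the tip-box lid with corners (294,156), (337,153), (340,221) and (299,223). The beaker is to its right, with its rim at (425,265).

Run:
```python
from h import *
np.set_printoptions(precision=4,suppress=True)
a=load("w1")
P=np.array([ray(a,u,v,.055)[:2] for u,v in[(294,156),(338,153),(340,221),(299,223)]]);print(P,P.mean(0))
l=(P[0]+P[1]-P[2]-P[3])/2;s=(P[1]+P[2]-P[0]-P[3])/2
for d in(l,s):print(np.linalg.norm(d),np.degrees(np.arctan2(d[1],d[0])))
print(ray(a,407,240,0),ray(a,425,265,.08))
```

```text
[[ 0.4866 -0.3868]
 [ 0.5189 -0.3526]
 [ 0.5744 -0.4073]
 [ 0.5415 -0.4411]] [ 0.5304 -0.3969]
0.07760276678111885 135.3869798713955
0.04705002466295215 46.205088035936754
[ 0.6795 -0.379   0.    ] [ 0.6724 -0.3748  0.08  ]
```

jog_arm:
  deltas:
    - [0.003,-0.008,0,0,0,0.05,1]
    - [0,0,-0.04,0,0,0,1]
    - [0,0,-0.04,0,0,0,1]
    - [0,0,-0.04,0,0,0,1]
    - [0,0,-0.035,0,0,0,1]
    - [0,0,-0.02,0,0,0,1]
    - [0,0,-0.01,0,0,0,1]
    - [0,0,0,0,0,0,1]
    - [0,0,0,0,0,0,0.4]
    - [0,0,0,0,0,0,0.2]
  newtons: 35

```text
t: 2.8
eef_pos: [0.5316, -0.3957, 0.0436]
tool_rot: [0.001, 0.378, 0.926, -0.0]
contact_force: [0.4, 1.8, -0.9]
gripper_width: 0.689
grasp_force: 0.0
```

jog_arm:
  deltas:
    - [0,0,0,0,0,0,0]
    - [0,0,0,0,0,0,0]
    - [0,0,0,0,0,0,0]
    - [0,0,0,0,0,0,0]
    - [0,0,0,0,0,0,0]

```text
t: 3.3
eef_pos: [0.5314, -0.3957, 0.0437]
tool_rot: [0.001, 0.378, 0.926, -0.0]
contact_force: [-1.2, 0.5, 4.5]
gripper_width: 0.57
grasp_force: 35.5
```

jog_arm:
  deltas:
    - [0,0,0.04,0,0,0,0]
    - [0,0,0.045,0,0,0,0]
    - [0,0,0.045,0,0,0,0]
    - [0,0,0.04,0,0,0,0]
    - [0.004,0.04,0,0,0,-0.09,0]
    - [0.004,0.04,0,0,0,-0.09,0]
    - [0.004,0.04,0,0,0,-0.09,0]
    - [0.004,0.04,0,0,0,-0.09,0]
    - [0.004,0.04,0,0,0,-0.09,0]
    - [0.004,0.04,0,0,0,-0.09,0]

```text
t: 4.3
eef_pos: [0.5546, -0.1532, 0.2125]
tool_rot: [0.0, 0.612, 0.791, 0.0]
contact_force: [-0.1, -0.3, -1.4]
gripper_width: 0.568
grasp_force: 37.5
```

jog_arm:
  deltas:
    - [0.004,0.04,0,0,0,-0.09,0]
    - [0.003,0.04,0,0,0,-0.09,0]
    - [0.003,0.04,0,0,0,-0.036,0]
    - [0,0.037,0,0,0,0,0]
    - [0,0,0,0,0,0,0]
    - [0,0,0,0,0,0,0]

```text
t: 4.9
eef_pos: [0.5646, 0.0033, 0.2123]
tool_rot: [0.0, 0.691, 0.722, 0.0]
contact_force: [-0.5, -1.1, -1.7]
gripper_width: 0.566
grasp_force: 37.5
```

Run:
```python
from h import *
a=snap("scene","s2");b=snap("side","d2");w=snap("wrist","w2"); o=bot.get_obs();print(o["eef_pos"],o["tool_rot"],o["q"],o["t"],w["eye"])
A=cv2.resize(b["img"][90:340,150:440],(580,500),interpolation=cv2.INTER_CUBIC)[:,130:530]
W=cv2.resize(w["img"],(400,250),interpolation=cv2.INTER_AREA)
S=cv2.resize(a["img"][130:290,220:420],(400,320))
cv2.imwrite("pics/m2.png",np.hstack([np.vstack([W,S]),np.vstack([A,np.zeros((70,400,3),np.uint8)])])[:,:,::-1])
```

```text
[5.64656438e-01 4.47301487e-04 2.11931358e-01] [ 2.70583444e-04  6.93268229e-01  7.20679537e-01 -3.06484639e-04] [ 0.26906674  0.35189352 -0.47444552  1.81387891  0.18679497  1.02005693
 -0.24000545] 5.05 [0.56107072 0.08249148 0.35780107]
```

View pics/m2.png

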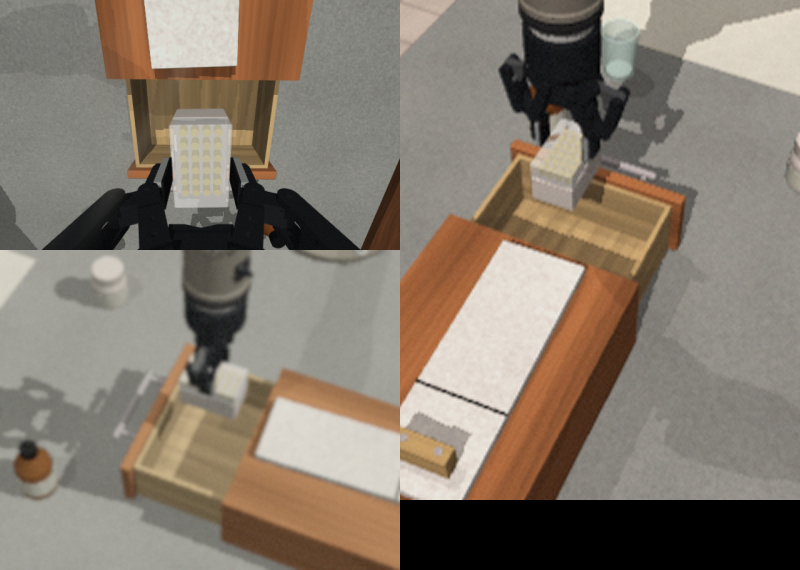

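The wrist view shows the held box aligned with the drawer. In the shrunk picture its lid corners are about (172,124), (229,124), (231,206) and (173,206), and the unit edge is at row 78. The inner front wall's top is at row ~163.

Run:
```python
from h import *
np.set_printoptions(precision=4,suppress=True)
a=load("w2");r=lambda u,v,z:ray(a,u*1.6,v*1.6,z)[:2]
P=np.array([r(*p,.223) for p in[(172,124),(229,124),(231,206),(173,206)]]);print(P,P.mean(0))
print("edge",r(107,77.5,.12),r(299,79,.12))
print("inner side walls top R L", r(137,110,.098),r(272,110,.098)); print("front wall inner top",r(141,163,.098),r(268,162,.098), "outer",r(128,177,.108),r(276,177,.108))
print("board end",r(152,69,.132),r(238,66,.132))
g=cv2.cvtColor(a["img"],cv2.COLOR_RGB2GRAY)
print(a["img"][100:180:3,310*1].tolist()) if 0 else None
```

```text
[[ 0.5408  0.0381]
 [ 0.5841  0.0398]
 [ 0.5925 -0.0369]
 [ 0.5408 -0.0389]] [0.5645 0.0005]
edge [0.4457 0.0616] [0.6831 0.0689]
inner side walls top R L [0.4722 0.0161] [0.6649 0.0235]
front wall inner top [ 0.4724 -0.0696] [ 0.6721 -0.0601] outer [ 0.4539 -0.0893] [ 0.6844 -0.0804]
board end [0.5047 0.0742] [0.6038 0.0813]
```

jog_arm:
  deltas:
    - [0,0,-0.03,0,0,0,0]
    - [0,0,-0.03,0,0,0,0]
    - [0,0,-0.03,0,0,0,0]
    - [0,0,-0.03,0,0,0,0]
    - [0,0,-0.015,0,0,0,0]
    - [0,0,-0.008,0,0,0,0]
    - [0,0,0,0,0,0,0]
    - [0,0,0,0,0,0,0]

```text
t: 5.85
eef_pos: [0.5657, 0.002, 0.0701]
tool_rot: [0.001, 0.693, 0.721, 0.001]
contact_force: [0.1, -0.2, -1.3]
gripper_width: 0.561
grasp_force: 37.5
```

jog_arm:
  deltas:
    - [0,0,-0.0015,0,0,0,0]
    - [0,0,0,0,0,0,0]

```text
t: 6.05
eef_pos: [0.5653, 0.0021, 0.0683]
tool_rot: [0.001, 0.693, 0.721, 0.001]
contact_force: [-0.9, 0.4, -2.1]
gripper_width: 0.571
grasp_force: 37.5
```

jog_arm:
  deltas:
    - [0,0,-0.0015,0,0,0,0]
    - [0,0,0,0,0,0,0]

```text
t: 6.25
eef_pos: [0.5648, 0.0021, 0.0661]
tool_rot: [0.0, 0.692, 0.721, 0.0]
contact_force: [0.4, -0.0, -0.8]
gripper_width: 0.567
grasp_force: 37.5
```

jog_arm:
  deltas:
    - [0,0,-0.0015,0,0,0,0]
    - [0,0,0,0,0,0,0]

```text
t: 6.45
eef_pos: [0.5648, 0.0022, 0.0657]
tool_rot: [0.0, 0.692, 0.721, -0.0]
contact_force: [-4.4, -1.2, 11.1]
gripper_width: 0.567
grasp_force: 38.8
```

jog_arm:
  deltas:
    - [0,0,0,0,0,0,0.8]
    - [0,0,0,0,0,0,0.8]
    - [0,0,0,0,0,0,0.8]
    - [0,0,0,0,0,0,0.8]
    - [0,0,0.02,0,0,0,0.8]
    - [0,0,0.04,0,0,0,0.8]
    - [0,0,0.05,0,0,0,0.8]
    - [0,0,0.05,0,0,0,0.8]
    - [0,-0.03,0,0,0,0,0.8]
    - [0,-0.04,0,0,0,0,0.4]

```text
t: 7.45
eef_pos: [0.5661, -0.066, 0.2269]
tool_rot: [0.002, 0.691, 0.723, 0.002]
contact_force: [-0.4, -0.5, -0.6]
gripper_width: 0.649
grasp_force: 0.0
```

jog_arm:
  deltas:
    - [0.001,-0.04,0,0,0,0,0]
    - [0.001,-0.04,0,0,0,0,0]
    - [0.002,-0.03,0,0,0,0,0]
    - [0,0,0,0,0,0,0]
    - [0,0,0,0,0,0,0]

```text
t: 7.95
eef_pos: [0.5685, -0.1783, 0.2241]
tool_rot: [-0.0, 0.693, 0.721, 0.0]
contact_force: [-0.0, 0.7, 0.9]
gripper_width: -0.0
grasp_force: 0.0
```

Run:
```python
from h import *
b=snap("side","d3");w=snap("wrist","w3"); o=bot.get_obs();print(o["eef_pos"],o["t"],o["gripper_width"])
W=cv2.resize(w["img"],(480,300),interpolation=cv2.INTER_AREA)
A=cv2.resize(b["img"][140:290,220:400],(360,300))
cv2.imwrite("pics/m3.png",np.hstack([W,A[:,:320]])[:,:,::-1])
```

```text
[ 0.56884197 -0.17619348  0.22432469] 8.05 0.003991400045458433
```

View pics/m3.png

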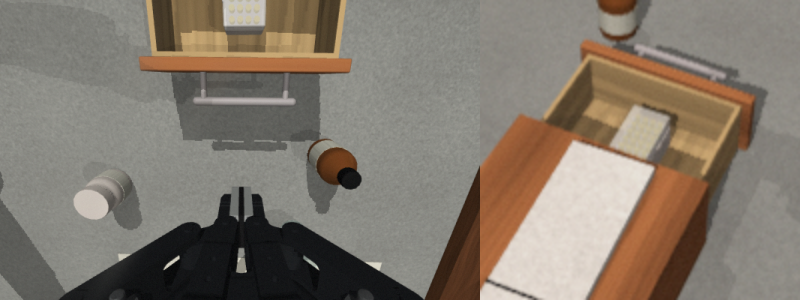

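The box stands upright in the drawer. The handle is ahead at (244,100) and the bottle is clear of the gripper. Next I'll lower and push the handle.

jog_arm:
  deltas:
    - [0,0,-0.04,0,0,0,0]
    - [0,0,-0.04,0,0,0,0]
    - [0,0,-0.04,0,0,0,0]
    - [0,0,-0.022,0,0,0,0]
    - [0,0.01,0,0,0,0,0]
    - [0,0.01,0,0,0,0,0]
    - [0,0.007,0,0,0,0,0]
    - [0,0.007,0,0,0,0,0]
    - [0,0.007,0,0,0,0,0]
    - [0,0.007,0,0,0,0,0]

```text
t: 9.05
eef_pos: [0.5691, -0.1294, 0.0832]
tool_rot: [0.001, 0.692, 0.721, 0.0]
contact_force: [0.0, -1.3, 2.0]
gripper_width: -0.006
grasp_force: 0.8
```

jog_arm:
  deltas:
    - [-0.0005,0.01,0,0,0,0,0]
    - [-0.0005,0.012,0,0,0,0,0]
    - [-0.0005,0.012,0,0,0,0,0]
    - [-0.0005,0.012,0,0,0,0,0]
    - [-0.0005,0.012,0,0,0,0,0]
    - [-0.0005,0.012,0,0,0,0,0]
    - [-0.0005,0.012,0,0,0,0,0]
    - [-0.0005,0.01,0,0,0,0,0]
    - [-0.0005,0.007,0,0,0,0,0]
    - [0,0.005,0,0,0,0,0]

```text
t: 10.05
eef_pos: [0.5653, -0.0246, 0.083]
tool_rot: [0.001, 0.692, 0.722, 0.001]
contact_force: [3.1, -1.6, 6.3]
gripper_width: -0.001
grasp_force: 3.3
```

jog_arm:
  deltas:
    - [0,0.005,0,0,0,0,0]
    - [0,0.005,0,0,0,0,0]
    - [0,0.004,0,0,0,0,0]
    - [0,0.003,0,0,0,0,0]
    - [0,0.002,0,0,0,0,0]
    - [0,0,0,0,0,0,0]

```text
t: 10.65
eef_pos: [0.5647, -0.0058, 0.083]
tool_rot: [0.0, 0.692, 0.722, 0.001]
contact_force: [2.1, 0.6, 8.2]
gripper_width: -0.004
grasp_force: 3.9
```

jog_arm:
  deltas:
    - [0,0.002,0,0,0,0,0]
    - [0,0.002,0,0,0,0,0]
    - [0,0,0,0,0,0,0]

```text
t: 10.95
eef_pos: [0.5646, -0.002, 0.083]
tool_rot: [0.0, 0.692, 0.722, 0.0]
contact_force: [1.7, 1.0, 7.6]
gripper_width: -0.001
grasp_force: 4.1
```

jog_arm:
  deltas:
    - [0,0.002,0,0,0,0,0]
    - [0,0.002,0,0,0,0,0]
    - [0,0,0,0,0,0,0]

```text
t: 11.25
eef_pos: [0.5645, 0.002, 0.083]
tool_rot: [0.0, 0.692, 0.722, 0.0]
contact_force: [1.7, -0.9, 8.1]
gripper_width: -0.003
grasp_force: 4.3
```

Run:
```python
from h import *
b=snap("side","d4");w=snap("wrist","w4");s=snap("scene","s4"); o=bot.get_obs();print(o["eef_pos"],o["t"],o["contact_force"])
W=cv2.resize(w["img"],(480,300),interpolation=cv2.INTER_AREA)
A=cv2.resize(b["img"][140:290,220:380],(320,300))
S=cv2.resize(s["img"][150:300,200:420],(440,300))
cv2.imwrite("pics/m4.png",np.vstack([np.hstack([W,A]),np.hstack([S,np.zeros((300,360,3),np.uint8)])])[:,:,::-1])
```

```text
[0.56448541 0.00198166 0.08296306] 11.4 [0.5686008  0.67927928 7.83308315]
```

View pics/m4.png

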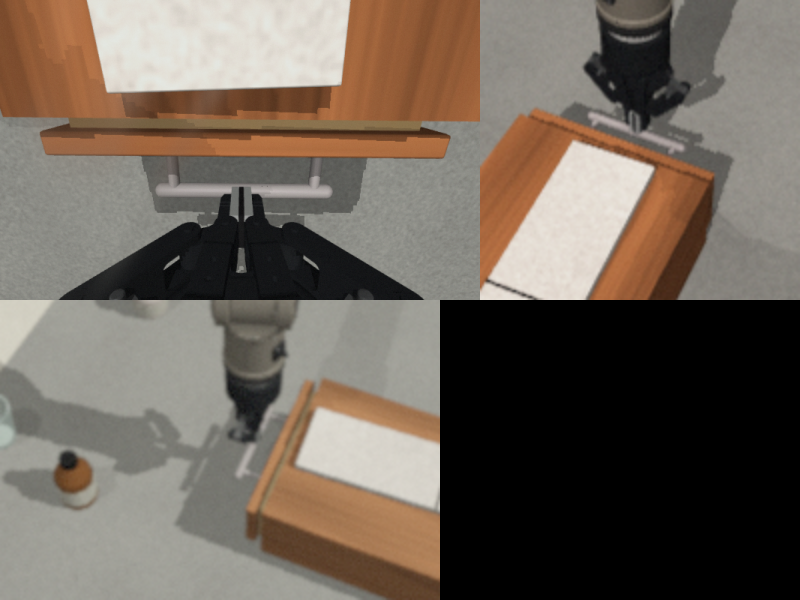

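The drawer is nearly shut, with a gap of about 5–15 mm at the front, and the fingers are on the bar. I'll keep pushing.

jog_arm:
  deltas:
    - [0,0.003,0,0,0,0,0]
    - [0,0.002,0,0,0,0,0]
    - [0,0,0,0,0,0,0]

```text
t: 11.7
eef_pos: [0.5643, 0.007, 0.0829]
tool_rot: [0.0, 0.692, 0.722, 0.0]
contact_force: [0.3, 0.1, 8.8]
gripper_width: 0.005
grasp_force: 4.5
```

jog_arm:
  deltas:
    - [0,0.002,0,0,0,0,0]
    - [0,0.002,0,0,0,0,0]
    - [0,0,0,0,0,0,0]

```text
t: 12.0
eef_pos: [0.5642, 0.011, 0.0829]
tool_rot: [-0.0, 0.692, 0.722, 0.0]
contact_force: [0.5, 0.6, 9.5]
gripper_width: 0.006
grasp_force: 4.6
```

Run:
```python
from h import *
w=snap("wrist","w5");o=bot.get_obs();print(o["eef_pos"],o["t"],o["contact_force"],o["joint_torque"])
for f,(u,v) in(("w4",(245,191)),):print(ray(load(f),u/.75,v/.75,.082))
g=w["img"].astype(int)
for r in range(60,300,4):print(r,g[r,230],g[r,430],round(ray(w,230,r,.108)[1],4)) if r>130 else 0
```

```text
[0.56420688 0.0109434  0.08292349] 12.05 [ 1.38174906 -0.68626421  8.79663665] [-3.45402828e-02 -4.77278996e+01 -3.61705877e+00 -1.79414535e+01
  2.57620920e-02  7.36353896e-02 -9.87251900e-03]
[0.56684635 0.00373904 0.082     ]
132 [216 212 203] [219 214 204] 0.0797
136 [219 213 205] [210 206 197] 0.0782
140 [219 217 207] [211 205 195] 0.0766
144 [221 223 214] [93 68 51] 0.075
148 [201 195 186] [106  66  41] 0.0734
152 [99 63 37] [107  63  38] 0.0718
156 [99 62 38] [107  64  40] 0.0702
160 [102  63  40] [109  65  41] 0.0685
164 [100  63  42] [110  66  43] 0.0669
168 [81 53 34] [119  73  45] 0.0652
172 [81 54 36] [163 102  60] 0.0635
176 [124  78  51] [164 101  60] 0.0618
180 [121  76  50] [163 102  60] 0.0601
184 [100  65  45] [114  69  43] 0.0584
188 [104  68  48] [113  70  42] 0.0566
192 [103  69  48] [110  66  40] 0.0549
196 [105  71  51] [111  70  41] 0.0531
200 [106  72  52] [112  70  43] 0.0513
204 [146  94  62] [128  80  50] 0.0495
208 [86 73 62] [140  86  53] 0.0477
212 [92 85 81] [81 79 77] 0.0458
216 [93 86 83] [81 81 77] 0.044
220 [89 83 81] [89 90 85] 0.0421
224 [92 87 83] [91 89 88] 0.0402
228 [93 88 85] [90 92 86] 0.0383
232 [91 85 81] [90 91 85] 0.0364
236 [137 130 127] [82 83 76] 0.0344
240 [138 133 130] [85 84 82] 0.0325
244 [145 138 137] [88 88 83] 0.0305
248 [144 137 135] [139 136 131] 0.0285
252 [164 158 156] [164 156 156] 0.0264
256 [151 147 144] [176 169 168] 0.0244
260 [127 123 120] [159 153 150] 0.0223
264 [87 85 85] [102  97  96] 0.0203
268 [90 89 86] [85 86 81] 0.0182
272 [85 87 82] [86 87 83] 0.016
276 [87 90 84] [87 88 84] 0.0139
280 [84 85 83] [91 93 87] 0.0117
284 [124 126 120] [128 128 124] 0.0095
288 [132 133 127] [134 133 128] 0.0073
292 [130 132 125] [131 130 124] 0.0051
296 [133 134 128] [131 129 124] 0.0028
```

Run:
```python
from h import *
for f in("w4","w5"):
    w=load(f);g=w["img"].astype(int)
    for c in(120,230,430,520):
        col=g[:,c];rb=col[:,0]-col[:,2]
        r=max(i for i in range(100,260) if rb[i]>25)
        br=col.sum(1); hs=[i for i in range(r+5,300) if br[i]>440]
        print(f,c,r,ray(w,c,r+.5,.108)[:2].round(4), ray(w,c,np.mean(hs),.085)[:2].round(4) if hs else "")
w=load("w5")
W=cv2.resize(w["img"][120:330,160:480],(800,525),interpolation=cv2.INTER_CUBIC)
cv2.imwrite("pics/m5.png",W[:,:,::-1])
```

```text
w4 120 207 [0.4759 0.037 ] [ 0.4521 -0.0157]
w4 230 208 [0.5231 0.0385] [0.5146 0.0059]
w4 430 209 [0.6093 0.0415] [0.6226 0.0074]
w4 520 210 [0.6482 0.0426] [0.6703 0.0134]
w5 120 207 [0.4757 0.046 ] 
w5 230 207 [0.5229 0.0479] [0.5142 0.013 ]
w5 430 209 [0.609  0.0505] [0.6224 0.0164]
w5 520 210 [0.6479 0.0516]
```

View pics/m5.png

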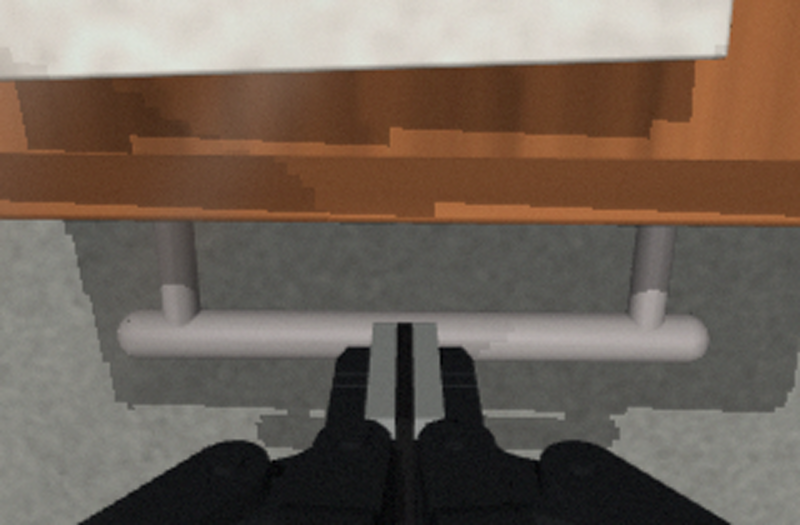

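The drawer has followed 1:1 and is now within about 1–2 mm of shut. One last nudge.

jog_arm:
  deltas:
    - [0,0.002,0,0,0,0,0]
    - [0,0.002,0,0,0,0,0]
    - [0,0,0,0,0,0,0]

```text
t: 12.35
eef_pos: [0.5642, 0.0124, 0.0829]
tool_rot: [0.001, 0.693, 0.721, -0.001]
contact_force: [0.3, -5.3, 10.4]
gripper_width: -0.002
grasp_force: 5.2
```

Run:
```python
from h import *
w=snap("wrist","w6");g=w["img"].astype(int)
for c in(120,230,430,520):
        col=g[:,c];rb=col[:,0]-col[:,2]
        r=max(i for i in range(100,260) if rb[i]>25)
        br=col.sum(1); hs=[i for i in range(r+5,300) if br[i]>440]
        print(c,r,ray(w,c,r+.5,.108)[:2].round(4), ray(w,c,np.mean(hs),.085)[:2].round(4) if hs else "")
o=bot.get_obs();print(o["eef_pos"],o["contact_force"])
```

```text
120 208 [0.4757 0.0473] 
230 209 [0.5229 0.0487] [0.5142 0.0142]
430 210 [0.609  0.0515] [0.6224 0.0172]
520 211 [0.6479 0.0526] 
[0.56415208 0.01244714 0.08293461] [-0.35904947 -4.91280499 10.09400976]
```

It hit the stop: Fy is −5 N and the front edge is where a shut drawer should be. Now I'll lift straight up and go over the cleat, turning the jaws across it.

jog_arm:
  deltas:
    - [0,0,0.015,0,0,0,0]
    - [0,0,0.035,0,0,0,0]
    - [0,0,0.05,0,0,0,0.5]
    - [0,0,0.05,0,0,0,1]
    - [-0.0025,0.0275,0,0,0,0.134,1]
    - [-0.0025,0.0275,0,0,0,0.134,1]
    - [-0.0025,0.0275,0,0,0,0.134,1]
    - [-0.0025,0.0275,0,0,0,0.134,1]
    - [-0.0025,0.0275,0,0,0,0.134,1]
    - [-0.0025,0.0275,0,0,0,0.134,1]

```text
t: 13.4
eef_pos: [0.5474, 0.1805, 0.2322]
tool_rot: [-0.001, 0.352, 0.936, -0.001]
contact_force: [0.7, 0.6, -0.0]
gripper_width: 0.995
grasp_force: 0.0
```

jog_arm:
  deltas:
    - [-0.0025,0.0275,0,0,0,0.134,1]
    - [-0.0025,0.0275,0,0,0,0.134,1]
    - [-0.0025,0.0275,0,0,0,0.134,1]
    - [-0.0025,0.0275,0,0,0,0.134,1]
    - [-0.0025,0.0275,0,0,0,0.134,1]
    - [-0.0025,0.0275,0,0,0,0.134,1]
    - [0,0,0,0,0,0,1]
    - [0,0,0,0,0,0,1]

```text
t: 14.2
eef_pos: [0.5327, 0.3445, 0.232]
tool_rot: [-0.001, -0.04, 0.999, -0.0]
contact_force: [-0.1, 0.0, 0.1]
gripper_width: 0.997
grasp_force: 0.0
```

Run:
```python
from h import *
w=snap("wrist","w7");o=bot.get_obs();print(o["eef_pos"],o["tool_rot"],o["q"],o["t"],w["eye"])
```

```text
[0.5335687  0.34338321 0.23200541] [-7.18828472e-04 -3.85528631e-02  9.99256038e-01 -7.27790733e-04] [-0.08978534  0.53364037 -0.82436112  1.60843596  0.41470469  1.18565707
  0.64382637] 14.25 [0.44997792 0.33662254 0.3780466 ]
```

View pics/w7.png

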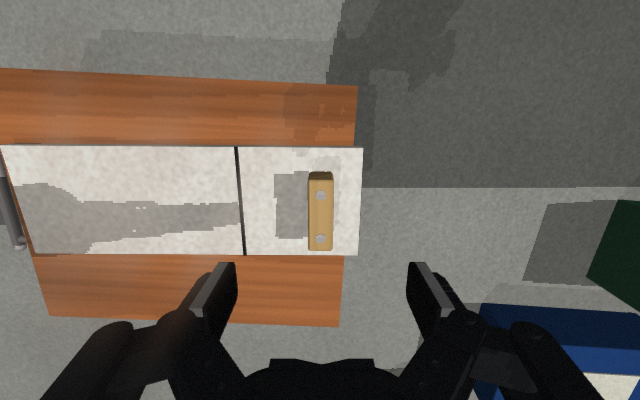

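The wrist view shows the cleat top spanning (308–332, 180–250) between the jaws. The line runs from (237,147) to (244,255).

Run:
```python
from h import *
w=load("w7");r=lambda u,v,z:ray(w,u,v,z)[:2].round(4)
P=np.array([r(*p,.162) for p in[(308,180),(331,180),(332,250),(308,250)]]);print(P,P.mean(0))
l=P[2]+P[3]-P[0]-P[1];print(np.degrees(np.arctan2(l[1],l[0])))
L=[r(237,147,.132),r(244,255,.132)];print("line",L,np.mean(L,0)); d=L[1]-L[0];print(np.degrees(np.arctan2(d[1],d[0])))
print("end",r(363,148,.132),r(357,255,.132))
e=[r(2,146,.132),r(362,147.5,.132)];print(e,"edges",r(34,254.5,.132))
```

```text
[[0.5052 0.3308]
 [0.5039 0.3479]
 [0.5617 0.3538]
 [0.5632 0.3345]] [0.5335  0.34175]
4.739072318513011
line [array([0.4897, 0.2703]), array([0.5887, 0.2755])] [0.5392 0.2729]
3.0067122439460223
end [0.4825 0.3732] [0.5805 0.3797]
[array([0.5038, 0.0786]), array([0.4821, 0.3723])] edges [0.6033 0.0818]
```

jog_arm:
  deltas:
    - [0,-0.001,-0.03,0,0,0,1]
    - [0,0,-0.025,0,0,0,1]
    - [0,0,-0.012,0,0,0,1]
    - [0,0,-0.005,0,0,0,0.7]
    - [0,0,0,0,0,0,0.5]
    - [0,0,0,0,0,0,0.4]
    - [0,0,0,0,0,0,0.35]
  newtons: 30

```text
t: 14.95
eef_pos: [0.5347, 0.3436, 0.1616]
tool_rot: [0.001, -0.039, 0.999, 0.001]
contact_force: [-0.0, -0.4, 0.1]
gripper_width: 0.355
grasp_force: 0.0
```

jog_arm:
  deltas:
    - [0,0,0,0,0,0,0.3]
    - [0,0,0,0,0,0,0.2]
    - [0,0,0,0,0,0,0.1]
    - [0,0,0,0,0,0,0]
    - [0,0,0,0,0,0,0]

```text
t: 15.45
eef_pos: [0.5342, 0.3432, 0.1604]
tool_rot: [-0.0, -0.039, 0.999, 0.0]
contact_force: [0.2, 0.8, 0.2]
gripper_width: 0.002
grasp_force: 0.0
```

The jaws shut on nothing, so I need to look.

Run:
```python
from h import *
w=snap("wrist","w8");b=snap("side","d8")
W=cv2.resize(w["img"][130:,170:490],(480,405),interpolation=cv2.INTER_CUBIC)
A=cv2.resize(b["img"][240:375,190:295],(315,405),interpolation=cv2.INTER_CUBIC)
cv2.imwrite("pics/m8.png",np.hstack([W,A])[:,:,::-1])
p=bot.get_obs()["eef_pos"]
for z in(.022,.009,-.003):
  t=p-[0,0,z]; print(z,(proj(w,t)-[170,130])*1.5,(proj(b,t)-[190,240])*3)
```

```text
0.022 [230.65477695 170.10909133] [110.90807732 234.17332192]
0.009 [230.91116716 185.1645141 ] [107.89577984 224.61319636]
-0.003 [231.18237782 201.09020414] [105.05048334 215.58308163]
```

View pics/m8.png

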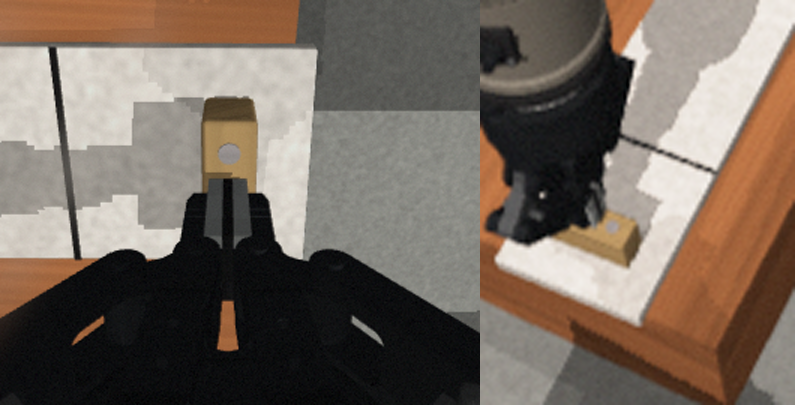

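The shut fingertips stand just above the cleat top, so the true tips lie higher than the TCP figure suggests. I'll touch the cleat top to calibrate.

jog_arm:
  deltas:
    - [0,0,-0.001,0,0,0,0]
    - [0,0,0,0,0,0,0]

```text
t: 15.75
eef_pos: [0.5341, 0.3431, 0.1592]
tool_rot: [-0.0, -0.039, 0.999, -0.0]
contact_force: [0.0, -0.6, 0.5]
gripper_width: 0.004
grasp_force: 0.0
```

jog_arm:
  deltas:
    - [0,0,-0.001,0,0,0,0]
    - [0,0,0,0,0,0,0]

```text
t: 15.95
eef_pos: [0.5341, 0.3431, 0.1582]
tool_rot: [-0.0, -0.039, 0.999, -0.0]
contact_force: [-0.0, 0.0, -0.4]
gripper_width: -0.001
grasp_force: 0.0
```

jog_arm:
  deltas:
    - [0,0,-0.001,0,0,0,0]
    - [0,0,0,0,0,0,0]

```text
t: 16.15
eef_pos: [0.5343, 0.3432, 0.1578]
tool_rot: [0.0, -0.039, 0.999, -0.0]
contact_force: [-1.6, -0.0, 3.8]
gripper_width: -0.002
grasp_force: 1.7
```

Contact comes at TCP z 0.158, so the shut tips sit 4 mm behind the TCP; it matches the handle contact too. I'll open, go down to TCP z ≈ 0.132 and grip.

jog_arm:
  deltas:
    - [0,0,0.02,0,0,0,0.5]
    - [0,0,0,0,0,0,0.9]
    - [0,0,0,0,0,0,0.9]
    - [0,0,0,0,0,0,0.9]
    - [0,0,-0.02,0,0,0,0.9]
    - [0,0,-0.015,0,0,0,0.9]
    - [0,0,-0.0095,0,0,0,0.8]
    - [0,0,0,0,0,0,0.6]
    - [0,0,0,0,0,0,0.45]
    - [0,0,0,0,0,0,0.4]

```text
t: 17.15
eef_pos: [0.5345, 0.3436, 0.1336]
tool_rot: [0.0, -0.039, 0.999, 0.0]
contact_force: [-0.9, 0.3, -1.0]
gripper_width: 0.403
grasp_force: 0.0
```

jog_arm:
  deltas:
    - [0,0,0,0,0,0,0.3]
    - [0,0,0,0,0,0,0.2]
    - [0,0,0,0,0,0,0.1]
    - [0,0,0,0,0,0,0]
    - [0,0,0,0,0,0,0]

```text
t: 17.65
eef_pos: [0.5345, 0.3437, 0.1337]
tool_rot: [0.0, -0.039, 0.999, 0.0]
contact_force: [-0.9, 0.2, 6.6]
gripper_width: 0.233
grasp_force: 31.2
```

Gripped. I'll tighten the grip and slide the board outward while turning it square.

jog_arm:
  deltas:
    - [0,0,0,0,0,0,0]
    - [0,0,0,0,0,0,0]
    - [0,-0.005,0,0,0,0,0]
    - [0.001,-0.01,0,0,0,-0.004,0]
    - [0.001,-0.015,0,0,0,-0.004,0]
    - [0.001,-0.015,0,0,0,-0.004,0]
    - [0.001,-0.015,0,0,0,-0.004,0]
    - [0.001,-0.015,0,0,0,-0.004,0]
    - [0.001,-0.015,0,0,0,-0.004,0]
    - [0.001,-0.01,0,0,0,-0.004,0]
  newtons: 70

```text
t: 18.65
eef_pos: [0.5415, 0.2443, 0.1338]
tool_rot: [0.001, -0.026, 1.0, 0.002]
contact_force: [-0.4, 5.9, 3.4]
gripper_width: 0.216
grasp_force: 70.0
```

jog_arm:
  deltas:
    - [0.001,-0.01,0,0,0,-0.004,0]
    - [0.001,-0.015,0,0,0,-0.004,0]
    - [0.001,-0.015,0,0,0,-0.004,0]
    - [0.001,-0.015,0,0,0,0,0]
    - [0.001,-0.015,0,0,0,0,0]
    - [0.001,-0.01,0,0,0,0,0]
    - [0.001,-0.008,0,0,0,0,0]
    - [0.001,-0.005,0,0,0,0,0]
    - [0,0,0,0,0,0,0]
    - [0,0,0,0,0,0,0]

```text
t: 19.65
eef_pos: [0.5496, 0.1511, 0.1338]
tool_rot: [0.001, -0.019, 1.0, 0.001]
contact_force: [0.3, 2.6, 6.9]
gripper_width: 0.216
grasp_force: 70.4
```

Run:
```python
from h import *
w=snap("wrist","w9");s=snap("scene","s9");b=snap("side","d9");o=bot.get_obs();print(o["eef_pos"],o["tool_rot"],o["contact_force"],o["t"])
S=cv2.resize(s["img"][150:300,220:420],(400,300),interpolation=cv2.INTER_CUBIC)
B=cv2.resize(b["img"][160:310,200:400],(400,300),interpolation=cv2.INTER_CUBIC)
W=cv2.resize(w["img"][60:300,:500],(600,288),interpolation=cv2.INTER_CUBIC)
cv2.imwrite("pics/m9.png",np.vstack([np.hstack([S,B]),np.hstack([W,np.zeros((288,200,3),np.uint8)])])[:,:,::-1])
```

```text
[0.54958091 0.15110827 0.1337862 ] [ 7.28136066e-04 -1.94215054e-02  9.99810863e-01  7.16475607e-04] [-1.05122121  1.72279843  6.3489622 ] 19.8
```

View pics/m9.png

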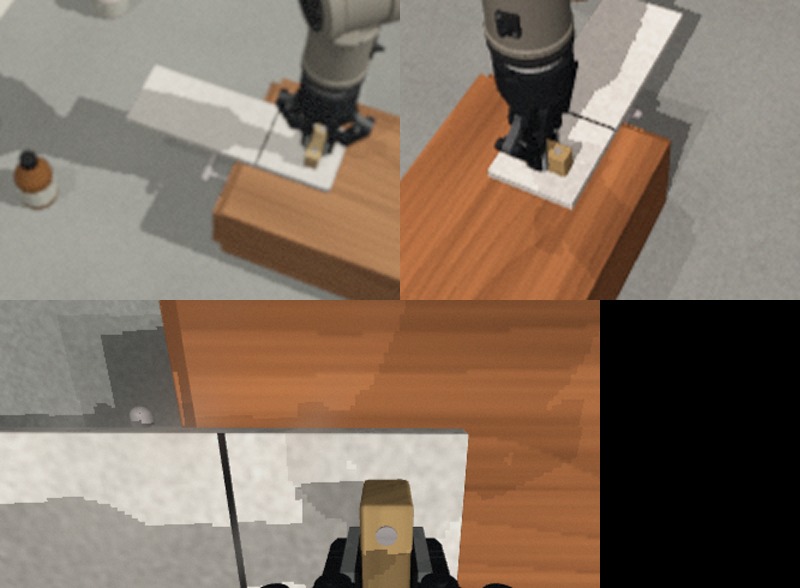

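The board is flat and held, with the line just short of the front edge. In the wrist view the line runs (221,434)→(243,586) and the top's edge (178,301)→(196,425).

Run:
```python
from h import *
w=load("w9");g=w["img"].astype(int)
r=lambda u,v,z:ray(w,u,v,z)[:2].round(4)
for v in(62,80,100,120,140,155):
    d=g[v,:,0]; print(v,[(x,int(d[x])) for x in range(130,172,3)])
D=[]
for v in range(178,296,6):
    d=g[v,170:225].sum(1).astype(float); k=int(d.argmin()); i=np.arange(max(0,k-3),k+4); q=np.maximum(0,d.max()*.6-d[i]); D.append(ray(w,170+(i*q).sum()/q.sum(),v,.132)[:2])
D=np.array(D);f=np.polyfit(D[:,0],D[:,1],1);print("line slope,y@.552",f,np.polyval(f,.552),D[0],D[-1])
T=[r(178/1.2,60.8,.12),r(196/1.2,60+125/1.2,.12)];print(T)
E=[(x,g[:,x].sum(1)) for x in range(20,380,60)]
P=[ray(w,x,next(v for v in range(140,200) if c[v:v+4].min()>380),.132)[:2] for x,c in E];P=np.array(P);print(P)
```

```text
62 [(130, 139), (133, 127), (136, 112), (139, 113), (142, 117), (145, 117), (148, 142), (151, 140), (154, 138), (157, 140), (160, 141), (163, 140), (166, 141), (169, 142)]
80 [(130, 125), (133, 125), (136, 124), (139, 117), (142, 117), (145, 114), (148, 118), (151, 137), (154, 136), (157, 136), (160, 135), (163, 133), (166, 136), (169, 140)]
100 [(130, 84), (133, 87), (136, 83), (139, 98), (142, 115), (145, 117), (148, 115), (151, 119), (154, 154), (157, 155), (160, 154), (163, 155), (166, 157), (169, 157)]
120 [(130, 84), (133, 86), (136, 85), (139, 87), (142, 90), (145, 168), (148, 119), (151, 119), (154, 123), (157, 156), (160, 162), (163, 159), (166, 159), (169, 161)]
140 [(130, 91), (133, 91), (136, 91), (139, 93), (142, 93), (145, 91), (148, 165), (151, 126), (154, 127), (157, 129), (160, 167), (163, 171), (166, 169), (169, 174)]
155 [(130, 99), (133, 101), (136, 97), (139, 100), (142, 101), (145, 102), (148, 102), (151, 161), (154, 121), (157, 121), (160, 119), (163, 171), (166, 172), (169, 170)]
line slope,y@.552 [0.03200883 0.06224635] 0.07991522202341747 [0.50544741 0.07839161] [0.57346098 0.08097366]
[array([0.4506, 0.0618]), array([0.5014, 0.0623])]
[[0.48934189 0.00057246]
 [0.50324853 0.02638462]
 [0.50212675 0.05650251]
 [0.5015191  0.08659123]
 [0.50039484 0.11678035]
 [0.49926986 0.14698851]]
```

Run:
```python
from h import *
w=load("w9")
P=np.array([ray(w,u,v,.12)[:2] for v,u in[(62,147),(80,149.7),(100,152.7),(120,155.8),(140,158.7),(155,161.2)]])
f=np.polyfit(P[:,0],P[:,1],1);print(P,f,np.polyval(f,[.5,.552]))
```

```text
[[0.45115243 0.06108674]
 [0.4592539  0.06119552]
 [0.468606   0.06132109]
 [0.47834748 0.06150338]
 [0.4885092  0.06158832]
 [0.49641363 0.06182808]] [0.01560837 0.05402662] [0.06183081 0.06264244]
```

jog_arm:
  deltas:
    - [0,-0.003,0,0,0,0,0]
    - [0,-0.005,0,0,0,0,0]
    - [0,-0.005,0,0,0,0,0]
    - [0,-0.003,0,0,0,0,0]
    - [0,0,0,0,0,0,0]
    - [0,0,0,0,0,0,0]
    - [0,0,0,0,0,0,0]

```text
t: 20.5
eef_pos: [0.5497, 0.136, 0.1338]
tool_rot: [0.001, -0.02, 1.0, 0.001]
contact_force: [0.7, 5.0, 6.4]
gripper_width: 0.218
grasp_force: 70.2
```

Run:
```python
from h import *
w=snap("wrist","w10");g=w["img"].astype(int);b=snap("side","d10");s=snap("scene","s10")
D=[]
for v in range(178,296,6):
    d=g[v,140:225].sum(1).astype(float); k=int(d.argmin()); D.append(ray(w,140+k,v,.132)[:2])
D=np.array(D);f=np.polyfit(D[:,0],D[:,1],1);print("line",f,np.polyval(f,.552))
P=[]
for v in range(62,160,8):
    d=g[v,:,0].astype(float);dd=d[100+3:240]-d[100:240-3]; 
    c=[x+101.5 for x in np.where(dd>15)[0]]; P.append((v,c[-1] if c else None))
print(P)
Q=np.array([ray(w,u,v,.12)[:2] for v,u in P if u]);print(Q.round(4).tolist())
o=bot.get_obs();print(o["eef_pos"],o["contact_force"],o["grasp_force"],o["t"])
B=cv2.resize(b["img"][180:270,230:350],(480,360),interpolation=cv2.INTER_CUBIC)
W=cv2.resize(w["img"][60:300,90:300],(315,360),interpolation=cv2.INTER_CUBIC)
cv2.imwrite("pics/m10.png",np.hstack([B,W])[:,:,::-1])
```

```text
line [0.0247854  0.05081152] 0.06449306538254079
[(62, np.float64(177.5)), (70, np.float64(179.5)), (78, np.float64(180.5)), (86, np.float64(181.5)), (94, np.float64(182.5)), (102, np.float64(183.5)), (110, np.float64(185.5)), (118, np.float64(186.5)), (126, np.float64(187.5)), (134, np.float64(188.5)), (142, np.float64(189.5)), (150, np.float64(190.5)), (158, np.float64(191.5))]
[[0.4508, 0.0607], [0.4544, 0.0613], [0.458, 0.0614], [0.4617, 0.0614], [0.4654, 0.0615], [0.4692, 0.0616], [0.4731, 0.0622], [0.477, 0.0623], [0.481, 0.0623], [0.485, 0.0624], [0.4892, 0.0625], [0.4934, 0.0626], [0.4977, 0.0627]]
[0.54977463 0.1359656  0.13386154] [0.32961412 3.75578622 5.33754038] 70.20171761512756 20.65
```

View pics/m10.png

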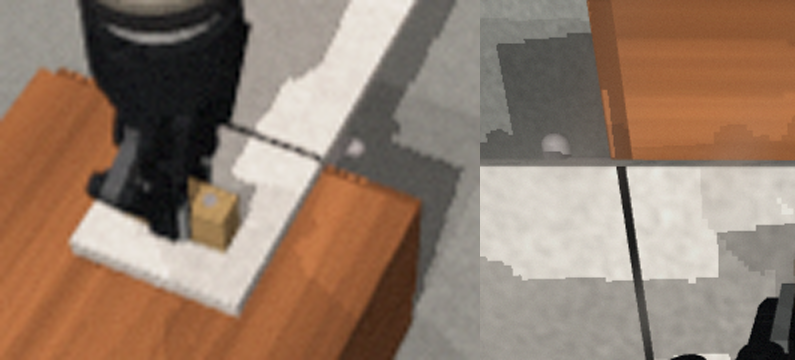

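The line now lies on the edge: both come out at y ≈ 0.0645 at the board's middle. The board is flat, square and gripped at 70 N, and the drawer shows no gap, so I'm handing in.

```bash
python3 -c "
from station import bot
print(bot.hand_in())"
```

```text
the job is handed in; nothing more can be done
None
```

The job is handed in, but the judge returned no verdict. By my last measurements, the tip box is upright in the drawer, the drawer is shut to within about 1 mm, and the board's line is within about 1 mm of the unit's front edge. The board is flat, square to about 1° and gripped at 70 N, and the arm never went near the bottle, beaker or jar.

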